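# Centre the mixing tin and tare the bench scale

## Task

Get the bench scale ready for weighing out paint: with closed fingertips, gently push the empty mixing tin across the pan, without lifting or pinching it, until it stands wholly inside the engraved ring. Take the hand off the tin, then press the blue tare key lightly and hold it fully down for about two seconds, and withdraw. Do not press the red or grey key, do not press on the pan, do not shift the scale, and leave the paint bottles and the jar alone.

Things in the scene. Friction and masses are not known exactly. Their poses are not given: they have to be found in the camera images.
- scale: Light grey bench scale on rubber feet, loose, 2.5 kg, 230 (x) by 180 (y) mm. Origin: centre of its underside, at table height; x from keys to pan (away from the robot at yaw 0), y left, z up. In its frame, mm: level key ledge x -115 to -70, top 30 high; display face sloping up from 30 to 48 at x -70 to -42; casing top 48; pan axis at x +35, y 0.
- pan: Round steel weighing pan, 144 mm across, 6 mm thick, carried on a stiff spring over the scale's casing (it gives less than 1 mm under the tin). Origin: centre of its underside, 52 mm above the table; axes as the scale's.
- pan_centre (a point): Centre of the pan's flat top face, 58 mm above the table. A thin dark engraved ring, 105 mm across, runs round it on the pan; the tin (80 mm across) stands inside the ring when its axis is within 12 mm of this point.
- tin: Empty straight-sided round mixing tin, bare metal, open top, 80 mm across, 52 mm high, wall 3 mm, 80 to 180 g. It stands loose on the pan, 25 to 50 mm off centre towards the key side, across the ring. It slides under 0.4 to 1.5 N and does not tip when pushed level by its wall. Origin: centre of its underside; z up.
- key_tare (a joint): Blue tare key, the one on the scale's right (-y). Value: how far it is pressed, m; 0 at rest, 0.0035 fully down. Sprung: it starts to move at 1.2 N, is fully down at 4 N, and springs back when let go.
- key_tare_top (a point): Centre of the blue key's top face, 24 mm (y) by 20 mm (x). At rest it is 37.5 mm above the table and stands 7 mm proud of the ledge; in the scale's frame it lies at x -92 mm, y -46 mm. Pressed, it goes straight down.
- key_units (a joint): Grey units key in the middle of the row, 46 mm from each neighbour, of the same make (0 at rest, 0.0035 m fully down). Not to be pressed.
- key_power (a joint): Red on/off key on the scale's left (+y), of the same make (0 at rest, 0.0035 m fully down). Not to be pressed.
- red_bottle: White paint bottle with a red label, 50 mm across, 94 mm high, loose. It stands beside or behind the scale; the three bottles change places; like bottles far off are only clutter. Origin: centre of its underside. Leave it alone.
- blue_bottle: White paint bottle with a violet-blue label, same size, loose, beside or behind the scale. Origin: centre of its underside. Leave it alone.
- yellow_bottle: White paint bottle with a yellow label, same size, loose, beside or behind the scale. Origin: centre of its underside. Leave it alone.
- jar: White paint jar with a blue spot on its lid, 84 mm across, 103 mm high, loose, right behind the scale (not the like jar farther off at the table's back edge). Origin: centre of its underside. Leave it alone.
Mind the look-alikes: they are no part of the job. Leave any green, orange or yellow look-alike of the tin alone.

How it is judged:
On the way, in this order (a step that is already met when the one before it is completed fails the run):
1. the tin stands still inside the ring on the pan, the hand off it (horizontal distance between tin and pan_centre below 0.013 m and angle between tin's own z axis and vertical below 0.15 rad and z of tin in the frame of pan_centre between -0.004 and 0.006 m and contact force between the fingers and tin below 0.2 N and linear speed of tin below 0.02 m/s), for 0.2 s.
2. with the tin so placed, the blue tare key is held at least 2.2 mm down for one second (horizontal distance between tin and pan_centre below 0.013 m and angle between tin's own z axis and vertical below 0.15 rad and z of tin in the frame of pan_centre between -0.004 and 0.006 m and value of joint key_tare above 0.0022 m), for 1 s.
At the end, for the whole second after the job is handed in: The tin stands upright and still on the pan with its axis within 13 mm of the pan's centre; all three keys are up (less than 1 mm down); the scale is within 20 mm, each bottle and the jar within 15 mm of where it stood (all of step 1 and value of joint each of key_tare, key_units, key_power below 0.001 m and distance of scale from where it was at the start of the episode below 0.02 m and distance of each of red_bottle, blue_bottle, yellow_bottle, jar from where it was at the start of the episode below 0.015 m); the robot touches nothing.
It fails at once if the red or the grey key is pressed (over 1.2 mm) (value of joint any of key_units, key_power above 0.0012 m).
It fails at once if the tin is lifted (over 8 mm off the pan), tipped (over 0.25 rad), or pinched or shoved hard (over 15 N) (z of tin in the frame of pan_centre above 0.008 m or angle between tin's own z axis and vertical above 0.25 rad or contact force between the fingers and tin above 15 N).
It fails at once if the fingers press on the pan (over 2 N) or press hard anywhere on the scale (over 25 N) (contact force between the fingers and pan above 2 N or contact force between the fingers and scale above 25 N).
It fails at once if the scale is shifted by more than 20 mm (distance of scale from where it was at the start of the episode above 0.02 m).
It fails at once if a bottle or the jar is knocked (moved more than 15 mm) (distance of any of red_bottle, blue_bottle, yellow_bottle, jar from where it was at the start of the episode above 0.015 m).
It also fails if it takes over 45 s, if anything falls off the work surface, if the arm or the gripper's body presses on something with over 40 N, if the wrist force passes 120 N, or if a joint passes its speed limit or range.

## Robot

A 7-joint arm with a two-finger parallel gripper is mounted at the origin on a cart in front of the work surface, level with it; the furniture and walls round the work are solid. World frame = base frame: x ahead of the robot, y to its left, z up, the work surface at z = 0. Lengths are in m, angles in rad, forces in N, time in s.
With the tool pointing down it reaches from about 0.4 to 0.85 m from the base axis. Payload 10.4 kg.
Tool frame: the origin (TCP) lies at the very end of the fingers, on their centre line; the grasp point (between the pads) lies 19 mm behind it (r.pinch_z is the distance from the TCP to the grasp point, in m); z points along the fingers, y is the line along which they close (so a half turn about z gives the same grasp; the last joint's range is limited). The gripper opens to 87 mm and grips with 3 to 60 N. Pads are 19 mm wide; open, the fingers measure 117 mm over their backs; the gripper's body (75 mm by 190 mm) begins 51 mm behind the grasp point.
Start: joints at [1.241, 0.332, -0.065, 1.46, 0.022, 1.35, -0.088], TCP at [0.189, -0.596, 0.2] pointing down, gripper open.
Joint ranges: [-2.6, 2.6], [-0.5, 2.12], [-1.47, 1.34], [0.16, 2.42], [-1.27, 4.41], [0.06, 2.06], [-2.6, 2.6]. Speed limits (rad/s): [2.22, 2.22, 2.79, 2.79, 3.14, 3.14, 3.14].

## Interface

Orientations are given as a unit quaternion [x, y, z, w].
In Python, from bench import r, camera gives the robot as it stands. The module is installed in compiled form; this text tells all that it offers.
- The arm moves only by the shell command python3 -m pendant 'ROWS' [FORCE]. ROWS is JSON, a list of rows, each an object with "dp": the shift along the tool's x, y, z as a fraction of full scale, a list of three; "rotation": the turn, a rotation vector about the tool's x, y, z as a fraction of full scale, a list of three; "jaw": the opening, from 0 (shut) to 1 (fully open). A call has 1 to 8 rows; each row is the pose to reach, as a shift and turn from the pose commanded when the call began, along the tool's axes at that moment, turning the shorter way round; what a row does not reach only later rows make up. Full scale, the value 1, is 0.15 m for a shift and 2 pi rad for a turn. A row lasts 1/8 s, in which the tool goes at most 62.5 mm and 10.7 degrees, less where a joint would pass 70% of its speed; a pose out of reach is approached as far as the arm can. A call with a number of a shift or a turn outside -1 to 1 is refused whole. A call with a gripper value outside its range is refused whole. The fingers move at their own pace and stop on an object; FORCE is the grip in N (left out, the last holds). Time passes only in rows, so rows that repeat a pose let the fingers close. It gives the time, the measured TCP pose, the force, the opening and the grip force at its end, in the units of the state.
- r.read_state(): the state, without advancing time (a new reading comes with each control period).
- camera(name): name is "side" or "top" or "wrist"; returns a dict with "image" (400x640x3 uint8, red, green, blue), "z_map" (400x640 float32, m along the optical axis (not along the pixel's ray), 0 where there is no reading), "mtx" (3x3 intrinsics, pixels), "T" (4x4, takes a point from camera to world coordinates). Camera axes: x right, y down, z forward; pixel columns grow to the right and rows downward; lengths in m; the calibration is good to about 2 mm. The wrist camera is an equidistant fisheye: a pixel r from the principal point sees the ray r / f radians off the axis. A picture is of the moment at which its call begins.
- r.close_job(): hands the job in; it is judged then, once.
The state is a dict: "time": time; "joint_positions": joint angles; "joint_vel": joint speeds; "joint_torque": joint torques, N m; "ee_pos": TCP position; "eef_rot": TCP orientation; "ft_force": force on the tool from outside, world axes, zero at the start; "torque": the same for the moment, N m; "width": finger opening in m; "grip_force": force on a finger pad.
Only numpy, scipy, OpenCV 4.12 (cv2) and the standard library are available. Lean on these libraries where they do the work, as an engineer would, in place of code of your own. Each camera call takes 0.05 s, during which the arm holds its last target. There are 200 camera calls.

## Working session

There is one attempt and no reset: what is moved stays moved. The work goes in short steps, Python scripts to look and compute and a shell command to move; the robot and the scene stay as the last step left them, time stands still between calls to the robot, and variables do not carry over. Pictures are saved under pics/ and viewed, at most 10 in all, crops included, and the job is handed in when it is done.

```bash
mkdir -p pics
python3 - <<'E'
from bench import r, camera
import cv2, numpy as np
s=r.read_state(); print(s)
for n in ("top","side"):
    c=camera(n); cv2.imwrite(f"pics/{n}0.png",c["image"][...,::-1]); print(n,c["mtx"].round(1).tolist(),c["T"].round(4).tolist())
    np.savez(f"{n}0.npz",**c)
E
```

```text
{'time': 0.0, 'joint_positions': array([ 1.24143247,  0.33283714, -0.06473019,  1.46096155,  0.02161423,
        1.34987994, -0.08844951]), 'joint_vel': array([ 2.06786070e-03, -2.76099295e-04,  2.32736736e-04, -1.63720541e-03,
       -7.62468118e-05,  1.16693327e-04,  1.56797379e-03]), 'joint_torque': array([ 3.31983447e-04, -6.23247170e+01,  2.49431364e-02, -3.89899564e+01,
       -6.12637843e-02,  3.96324706e-02,  1.83452453e-04]), 'ee_pos': array([ 0.1886128 , -0.59541928,  0.19916606]), 'eef_rot': array([ 9.88251884e-01,  1.52832365e-01, -1.40310628e-04, -6.80520870e-04]), 'ft_force': array([ 0.27588664, -0.08759811, -0.04559105]), 'torque': array([ 0.01501414, -0.02232514,  0.01580095]), 'grip_force': 0.0, 'width': 0.08696089942658253}
top [[441.4, 0.0, 326.1], [0.0, 441.4, 203.3], [0.0, 0.0, 1.0]] [[0.0291, -0.9909, 0.1318, 0.4805], [-0.9993, -0.0319, -0.019, -0.0549], [0.023, -0.1311, -0.9911, 0.9857], [0.0, 0.0, 0.0, 1.0]]
side [[427.9, 0.0, 324.4], [0.0, 427.9, 198.3], [0.0, 0.0, 1.0]] [[0.9887, -0.067, 0.1344, 0.4838], [-0.1502, -0.4452, 0.8827, -0.8248], [0.0007, -0.8929, -0.4502, 0.4687], [0.0, 0.0, 0.0, 1.0]]
```

View pics/top0.png

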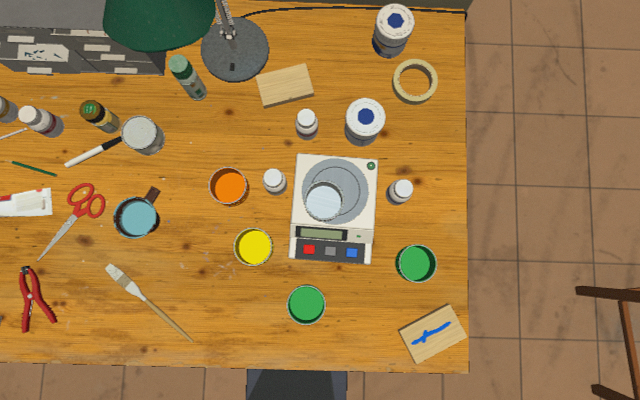

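View pics/side0.png

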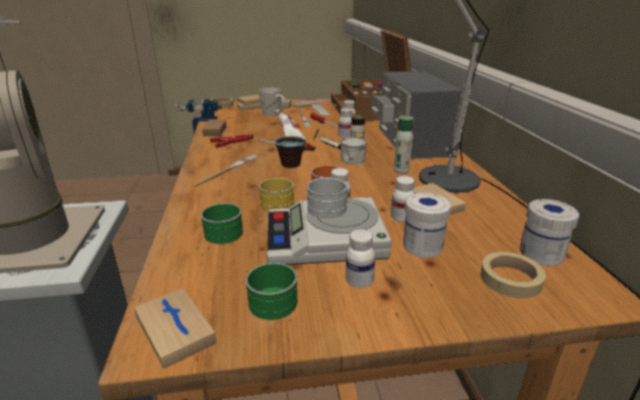

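The top view shows the scale around (333,208) with the tin at (324,200), the red, grey and blue keys at (309,249), (330,251) and (352,253), bottles at (307,122), (274,181) and (401,190), and the jar at (365,120). Next I measure them.

```bash
cat > h.py <<'E'
import numpy as np, cv2
def ray(c,uv,z):
    uv=np.atleast_2d(np.asarray(uv,float)); K=c["mtx"];T=c["T"]
    d=np.c_[(uv-[K[0,2],K[1,2]])/[K[0,0],K[1,1]],np.ones(len(uv))]@T[:3,:3].T
    return T[:3,3]+d*((z-T[2,3])/d[:,2])[:,None]
def cloud(c):
    v,u=np.mgrid[:400,:640]; K=c["mtx"];T=c["T"];Z=c["z_map"]
    P=np.stack([(u-K[0,2])/K[0,0]*Z,(v-K[1,2])/K[1,1]*Z,Z],-1)
    return P@T[:3,:3].T+T[:3,3]
def hsv(c): return cv2.cvtColor(c["image"],cv2.COLOR_RGB2HSV)
def blob(m,lo):
    n,l,s,ce=cv2.connectedComponentsWithStats(m.astype(np.uint8)); return [(ce[i],s[i]) for i in range(1,n) if s[i,4]>lo]
def circ(P):
    A=np.c_[2*P,np.ones(len(P))]; x=np.linalg.lstsq(A,(P**2).sum(1),rcond=None)[0]; return x[:2],np.sqrt(x[2]+x[:2]@x[:2])
E
python3 - <<'E'
from h import *
for n in ("top","side"):
    c=dict(np.load(n+"0.npz")); H=hsv(c); P=cloud(c)
    h,s,v=H[...,0],H[...,1],H[...,2]
    kp={}
    for nm,m in (("red",((h<8)|(h>172))&(s>150)&(v>100)),("blue",(h>100)&(h<118)&(s>130)&(v>120))):
        for ce,st in blob(m,15):
            p=ray(c,ce,.0375)[0]
            if .3<p[0]<.7 and -.3<p[1]<.2: print(n,nm,ce.round(1),st[4],p.round(4),"depth",P[int(ce[1]),int(ce[0])].round(4))
    if n=="top":
        roi=(P[...,0]>.35)&(P[...,0]<.65)&(P[...,1]>-.25)&(P[...,1]<.06)&(c["z_map"]>0)
        for lo,hi in ((.1,.12),(.053,.062),(.043,.052),(.08,.1),(.025,.034)):
            m=roi&(P[...,2]>lo)&(P[...,2]<hi)
            for ce,st in blob(m,25):
                q=(cv2.connectedComponents(m.astype(np.uint8))[1]); 
                i=q[m][np.argmin(np.hypot(*(np.argwhere(m)[:,::-1]-ce).T))]
                pts=P[q==i]; print(lo,ce.round(1),st,pts.mean(0).round(4),np.c_[pts.min(0),pts.max(0)].round(3).tolist(), cv2.minAreaRect(pts[:,:2].astype(np.float32)))
E
python3 - <<'E'
import cv2
im=cv2.imread('pics/top0.png')[90:280,230:440]
cv2.imwrite('pics/crop.png',cv2.resize(im,None,fx=3,fy=3,interpolation=cv2.INTER_CUBIC))
E
```

```text
top red [308.5 249. ] 103 [ 0.5071 -0.0383  0.0375] depth [ 0.5091 -0.0373  0.0372]
top blue [351.1 252. ] 101 [ 0.5032 -0.1297  0.0375] depth [ 0.5032 -0.1293  0.0389]
top blue [429.8 333.1] 171 [ 0.339  -0.2984  0.0375] depth [ 0.3373 -0.3003  0.024 ]
0.1 [324.3 198.3] [304 180  41  40 260] [ 0.6072 -0.0679  0.1089] [[0.565, 0.645], [-0.108, -0.027], [0.1, 0.115]] ((0.6038650274276733, -0.06733067333698273), (0.07978436350822449, 0.08000895380973816), 45.74740982055664)
0.053 [275.8 188.1] [265 181  21  12  57] [0.6329 0.0349 0.0587] [[0.625, 0.649], [0.016, 0.058], [0.053, 0.062]] ((0.6352479457855225, 0.0355290062725544), (0.01767253875732422, 0.04413079842925072), 14.263860702514648)
0.053 [305.5 187.7] [302 182  13  19  95] [ 0.6362 -0.0278  0.0571] [[0.61, 0.649], [-0.046, -0.02], [0.054, 0.061]] ((0.6342275142669678, -0.02566484361886978), (0.02036421000957489, 0.045189548283815384), 60.76206588745117)
0.053 [351.5 202. ] [324 183  45  42 960] [ 0.6085 -0.1266  0.0572] [[0.56, 0.65], [-0.162, -0.069], [0.053, 0.062]] ((0.6044349074363708, -0.11913087964057922), (0.07437863945
[... 1545 characters left out ...]
224869251251), (0.07033844292163849, 0.02675049938261509), 89.80754089355469)
0.08 [403.3 189.2] [394 182  20  17 265] [ 0.6337 -0.2302  0.0925] [[0.617, 0.65], [-0.25, -0.212], [0.08, 0.097]] ((0.6332499980926514, -0.23107822239398956), (0.03738494962453842, 0.03209186717867851), 87.71609497070312)
0.025 [330.5 249.4] [ 289  233   84   32 1612] [ 0.5077 -0.0857  0.0299] [[0.479, 0.541], [-0.176, 0.004], [0.025, 0.034]] ((0.5102412104606628, -0.08557208627462387), (0.17951254546642303, 0.05657392740249634), 87.30796813964844)
side red [278.1 215.8] 64 [ 0.5057 -0.045   0.0375] depth [ 0.5057 -0.0394  0.0364]
side blue [278.3 238.9] 61 [ 0.5012 -0.1344  0.0375] depth [ 0.5007 -0.1326  0.0384]
```

View pics/crop.png

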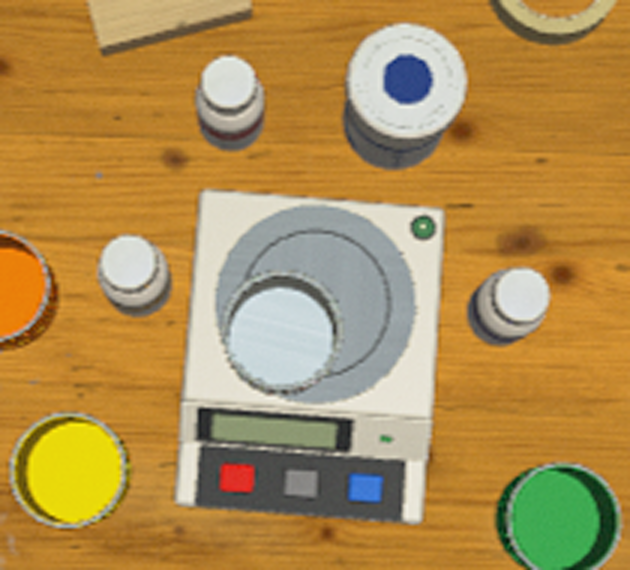

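The crop confirms the ring and pan, with the tin low-left across the ring. I'll check the pan centre with a circle fit and work out the moves.

```bash
cat > plan.py <<'E'
import sys; from bench import r; import numpy as np
from scipy.spatial.transform import Rotation as R
def plan(x,y,z,yaw=None):
    s=r.read_state(); q=R.from_quat(s["eef_rot"]); M=q.as_matrix()
    dp=M.T@(np.array([x,y,z])-s["ee_pos"])/.15
    cur=np.degrees(np.arctan2(M[1,0],M[0,0])); out="dp "+str(dp.round(3))+f" yaw {cur:.1f}"
    if yaw is not None:
        a=np.radians(yaw); G=np.array([[np.cos(a),np.sin(a),0],[np.sin(a),-np.cos(a),0],[0,0,-1]])
        out+=" rot "+str((R.from_matrix(M.T@G).as_rotvec()/2/np.pi).round(4))
    print(out,"pos",s["ee_pos"].round(4),"F",s["ft_force"].round(2),"t",round(s["time"],2))
if __name__=="__main__": plan(*map(float,sys.argv[1:]))
E
python3 - <<'E'
from h import *
c=dict(np.load("top0.npz")); P=cloud(c)
m=(abs(P[...,0]-.632)<.08)&(abs(P[...,1]+.089)<.08)&(P[...,2]>.054)&(P[...,2]<.062)
n,l=cv2.connectedComponents(cv2.erode(m.astype(np.uint8),np.ones((2,2))))
pts=P[m]; d=np.hypot(pts[:,0]-.632,pts[:,1]+.089)
print("n",len(pts),cv2.minEnclosingCircle(pts[d<.078][:,:2].astype(np.float32)))
# dark ring / pan boundary: grey pan vs cream casing by saturation/hue
H=hsv(c); g=((H[...,0]>90)&(H[...,0]<125)&(H[...,1]>15)&(H[...,2]>90)).astype(np.uint8)
g[:175]=0;g[228:]=0;g[:,:295]=0;g[:,:0]=0;g[:,372:]=0
cs=max(cv2.findContours(g,0,1)[0],key=cv2.contourArea)[:,0]; p=ray(c,cs,.058)[:,:2]
ctr,rad=circ(p)
for _ in range(5):
    e=abs(np.hypot(*(p-ctr).T)-rad); k=e<max(.002,np.median(e)); ctr,rad=circ(p[k])
print("pan colour circle",ctr,rad,k.sum())
m=(abs(P[...,0]-.605)<.06)&(abs(P[...,1]+.068)<.05)&(P[...,2]>.104)&(P[...,2]<.116)
print("tin",circ(P[m][:,:2]),cv2.minEnclosingCircle(P[m][:,:2].astype(np.float32)))
E
python3 plan.py .55 -.025 .2 -39
```

```text
n 2892 ((0.6305338144302368, -0.091318279504776), 0.07282529771327972)
pan colour circle [ 0.62188968 -0.08638186] 0.061450548947266495 136
tin (array([ 0.60431722, -0.06736733]), np.float64(0.038613608410170815)) ((0.6044825315475464, -0.06746215373277664), 0.040661681443452835)
dp [ 3.445e+00 -2.898e+00 -2.000e-03] yaw 17.6 rot [-2.000e-04  1.000e-04  1.572e-01] pos [ 0.1886 -0.5955  0.1992] F [0.74 0.81 0.13] t 0.1
```

```bash
for i in 1; do
python3 -m pendant '[{"dp":[0.86,-0.72,0],"rotation":[0,0,0],"jaw":0},{"dp":[0.86,-0.72,0],"rotation":[0,0,0],"jaw":0},{"dp":[0.86,-0.72,0],"rotation":[0,0,0],"jaw":0},{"dp":[0.86,-0.72,0],"rotation":[0,0,0],"jaw":0}]' 10
python3 -m pendant '[{"dp":[0.86,-0.72,0],"rotation":[0,0,0],"jaw":0},{"dp":[0.86,-0.72,0],"rotation":[0,0,0],"jaw":0},{"dp":[0.86,-0.72,0],"rotation":[0,0,0],"jaw":0},{"dp":[0.86,-0.72,0],"rotation":[0,0,0],"jaw":0}]'
done; python3 plan.py .55 -.025 .2 -40
```

```text
time: 0.6
ee_pos: [0.2817, -0.451, 0.2001]
eef_rot: [0.988, 0.156, 0.0, -0.0]
ft_force: [0.1, -0.2, 0.3]
width: 0.0548
grip_force: 0.0
time: 1.1
ee_pos: [0.3711, -0.3099, 0.2]
eef_rot: [0.988, 0.155, 0.0, -0.0]
ft_force: [-0.6, -1.4, -0.8]
width: 0.0151
grip_force: 0.0
dp [ 1.717e+00 -1.442e+00  1.000e-03] yaw 17.8 rot [-1.000e-04 -1.000e-04  1.607e-01] pos [ 0.3711 -0.3099  0.2   ] F [-0.63 -1.42 -0.78] t 1.1
```

```bash
python3 -m pendant '[{"dp":[0.86,-0.72,0],"rotation":[0,0,0],"jaw":0},{"dp":[0.86,-0.72,0],"rotation":[0,0,0],"jaw":0},{"dp":[0.86,-0.72,0],"rotation":[0,0,0],"jaw":0},{"dp":[0.86,-0.72,0],"rotation":[0,0,0],"jaw":0}]' | head -2
python3 -m pendant '[{"dp":[0.86,-0.72,0],"rotation":[0,0,0.16],"jaw":0},{"dp":[0.86,-0.72,0],"rotation":[0,0,0.16],"jaw":0},{"dp":[0.86,-0.72,0],"rotation":[0,0,0.16],"jaw":0},{"dp":[0.86,-0.72,0],"rotation":[0,0,0.16],"jaw":0},{"dp":[0.86,-0.72,0],"rotation":[0,0,0.16],"jaw":0},{"dp":[0.86,-0.72,0],"rotation":[0,0,0.16],"jaw":0},{"dp":[0.86,-0.72,0],"rotation":[0,0,0.16],"jaw":0}]'
python3 plan.py .55 -.023 .07 -40
python3 - <<'E'
from bench import camera; import cv2
cv2.imwrite('pics/w1.png',camera('wrist')["image"][...,::-1])
E
```

```text
time: 1.6
ee_pos: [0.461, -0.1684, 0.1998]
time: 2.48
ee_pos: [0.5502, -0.0307, 0.1995]
eef_rot: [0.939, -0.343, -0.0, 0.0]
ft_force: [-0.2, -0.2, -0.9]
width: 0.0006
grip_force: 0.0
dp [-0.034 -0.039  0.864] yaw -40.1 rot [ 0.0002  0.     -0.0003] pos [ 0.5502 -0.0307  0.1995] F [-0.19 -0.21 -0.9 ] t 2.48
```

View pics/w1.png

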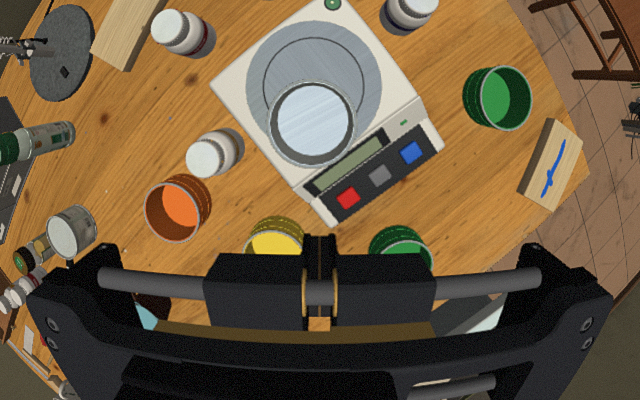

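The wrist view shows the tin at (312,120) straight ahead of the closed fingers, with the pan behind it around (313,90), so the push line is right. I'll descend beside the tin.

```bash
python3 -m pendant '[{"dp":[-0.03,-0.04,0.4],"rotation":[0,0,0],"jaw":0},{"dp":[-0.03,-0.04,0.7],"rotation":[0,0,0],"jaw":0},{"dp":[-0.03,-0.04,0.84],"rotation":[0,0,0],"jaw":0},{"dp":[-0.03,-0.04,0.84],"rotation":[0,0,0],"jaw":0},{"dp":[-0.03,-0.04,0.84],"rotation":[0,0,0],"jaw":0}]'
cat > look.py <<'E'
from bench import camera; from h import *; import sys
c=camera("top"); P=cloud(c); b=None
m=(abs(P[...,0]-.62)<.08)&(abs(P[...,1]+.08)<.07)&(P[...,2]>.104)&(P[...,2]<.116)
# ring of rim points: robust fit with radius ~.039
q=P[m][:,:2]; rng=np.random.default_rng(0)
for _ in range(800):
    t=q[rng.choice(len(q),3,False)]
    try: ce,ra=circ(t)
    except Exception: continue
    if not .036<ra<.042: continue
    k=abs(np.hypot(*(q-ce).T)-.039)<.003
    if b is None or k.sum()>b.sum(): b=k
ce,ra=circ(q[b]); pc=np.array([.631,-.090])
print("tin",ce.round(4),"r",ra.round(4),b.sum(),len(q),"to go",(pc-ce).round(4),np.hypot(*(pc-ce)).round(4))
H=hsv(c); h,s,v=H[...,0],H[...,1],H[...,2]
for nm,mm in (("red",((h<8)|(h>172))&(s>150)&(v>100)),("blue",(h>100)&(h<118)&(s>130)&(v>120))):
    for e,st in blob(mm,15):
        p=ray(c,e,.0375)[0]
        if .47<p[0]<.54 and -.18<p[1]<.01: print(nm,st[4],p.round(4))
if len(sys.argv)>1: cv2.imwrite(sys.argv[1],cv2.resize(c["image"][90:290,220:460,::-1],None,fx=2.5,fy=2.5,interpolation=cv2.INTER_CUBIC))
E
python3 look.py; python3 plan.py .55 -.023 .072 -40
```

```text
time: 3.15
ee_pos: [0.5514, -0.0212, 0.0751]
eef_rot: [0.94, -0.342, 0.001, -0.0]
ft_force: [0.1, 1.1, -0.2]
width: 0.0004
grip_force: 0.0
tin [ 0.6044 -0.068 ] r 0.0381 90 90 to go [ 0.0266 -0.022 ] 0.0345
blue 101 [ 0.5032 -0.1297  0.0375]
dp [0.    0.017 0.022] yaw -40.0 rot [-0.0002 -0.0003  0.    ] pos [ 0.5516 -0.0211  0.0753] F [-0.18  0.41  0.45] t 3.2
```

```bash
python3 -m pendant '[{"dp":[0.02,0.012,0.02],"rotation":[0,0,0],"jaw":0},{"dp":[0.05,0.012,0.02],"rotation":[0,0,0],"jaw":0},{"dp":[0.08,0.012,0.02],"rotation":[0,0,0],"jaw":0},{"dp":[0.11,0.012,0.02],"rotation":[0,0,0],"jaw":0}]'
python3 -m pendant '[{"dp":[0.02,0,0],"rotation":[0,0,0],"jaw":0},{"dp":[0.04,0,0],"rotation":[0,0,0],"jaw":0},{"dp":[0.06,0,0],"rotation":[0,0,0],"jaw":0},{"dp":[0.08,0,0],"rotation":[0,0,0],"jaw":0},{"dp":[0.1,0,0],"rotation":[0,0,0],"jaw":0},{"dp":[0.12,0,0],"rotation":[0,0,0],"jaw":0},{"dp":[0.13,0,0],"rotation":[0,0,0],"jaw":0},{"dp":[0.13,0,0],"rotation":[0,0,0],"jaw":0}]'
python3 look.py pics/l2.png; python3 plan.py .631 -.090 .072 -40
```

```text
time: 3.7
ee_pos: [0.5624, -0.033, 0.071]
eef_rot: [0.94, -0.342, 0.0, 0.0]
ft_force: [-1.0, -1.1, 1.3]
width: 0.0007
grip_force: 0.0
time: 4.7
ee_pos: [0.5772, -0.0453, 0.071]
eef_rot: [0.94, -0.342, 0.0, 0.0]
ft_force: [-0.7, -0.2, -0.4]
width: 0.0004
grip_force: 0.0
dp [ 0.467 -0.003 -0.007] yaw -40.0 rot [-0.     -0.     -0.0001] pos [ 0.5771 -0.0453  0.071 ] F [ 0.22 -0.48 -1.18] t 4.75Traceback (most recent call last):
  File "look.py", line 7, in <module>
    t=q[rng.choice(len(q),3,False)]
        ~~~~~~~~~~^^^^^^^^^^^^^^^^
  File "numpy/random/_generator.pyx", line 864, in numpy.random._generator.Generator.choice
ValueError: a must be a positive integer unless no samples are taken
```

```bash
cat > side.py <<'E'
from bench import camera; from h import *; import sys
c=camera("side"); P=cloud(c)
cv2.imwrite(sys.argv[1],cv2.resize(c["image"][140:300,220:460,::-1],None,fx=2.5,fy=2.5,interpolation=cv2.INTER_CUBIC))
for lo,hi in ((.066,.1),(.1,.113)):
    m=(abs(P[...,0]-.62)<.075)&(abs(P[...,1]+.09)<.075)&(P[...,2]>lo)&(P[...,2]<hi)
    q=P[m]; print(lo,len(q),len(q) and np.c_[q.min(0),q.max(0)].round(4).tolist())
    if len(q)>10: print(circ(q[:,:2]))
E
python3 side.py pics/s2.png
```

```text
0.066 960 [[0.5628, 0.6568], [-0.1197, -0.0379], [0.0661, 0.1]]
(array([ 0.61495381, -0.07798244]), np.float64(0.038920814163120813))
0.1 508 [[0.5626, 0.6562], [-0.1202, -0.0366], [0.1, 0.113]]
(array([ 0.6119349 , -0.07676811]), np.float64(0.04003353182186152))
```

View pics/s2.png

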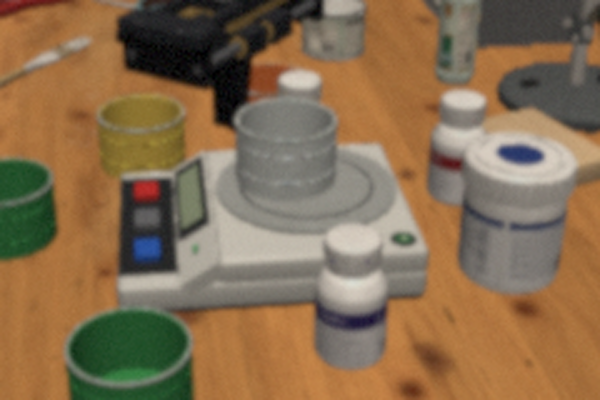

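The side view shows the tin upright at (286,148), the finger behind it in contact, and the front ring arc clear. About 19 mm remain.

```bash
python3 -m pendant '[{"dp":[0.02,0,0],"rotation":[0,0,0],"jaw":0},{"dp":[0.04,0,0],"rotation":[0,0,0],"jaw":0},{"dp":[0.06,0,0],"rotation":[0,0,0],"jaw":0},{"dp":[0.08,0,0],"rotation":[0,0,0],"jaw":0},{"dp":[0.1,0,0],"rotation":[0,0,0],"jaw":0},{"dp":[0.115,0,0],"rotation":[0,0,0],"jaw":0},{"dp":[0.125,0,0],"rotation":[0,0,0],"jaw":0},{"dp":[0.125,0,0],"rotation":[0,0,0],"jaw":0}]'
python3 plan.py .631 -.090 .072 -40
python3 -m pendant '[{"dp":[-0.03,0,0],"rotation":[0,0,0],"jaw":0},{"dp":[-0.1,0,0],"rotation":[0,0,0],"jaw":0},{"dp":[-0.2,0,0],"rotation":[0,0,0],"jaw":0},{"dp":[-0.4,0,-0.1],"rotation":[0,0,0],"jaw":0},{"dp":[-0.5,0,-0.5],"rotation":[0,0,0],"jaw":0},{"dp":[-0.6,0,-0.8],"rotation":[0,0,0],"jaw":0},{"dp":[-0.8,0,-0.8],"rotation":[0,0,0],"jaw":0},{"dp":[-0.8,0,-0.8],"rotation":[0,0,0],"jaw":0}]'
python3 look.py pics/l3.png; python3 plan.py .503 -.13 .06 -2.5
```

```text
time: 5.8
ee_pos: [0.5915, -0.0575, 0.071]
eef_rot: [0.94, -0.342, 0.0, 0.0]
ft_force: [-0.7, -0.1, -0.9]
width: 0.0007
grip_force: 0.0
dp [ 0.341 -0.003 -0.007] yaw -40.0 rot [-0.     -0.0001 -0.0001] pos [ 0.5915 -0.0575  0.071 ] F [-0.71 -0.09 -0.94] t 5.8
time: 6.8
ee_pos: [0.4981, 0.0218, 0.1916]
eef_rot: [0.94, -0.341, 0.001, 0.0]
ft_force: [0.4, 0.5, -0.1]
width: 0.0001
grip_force: 0.0
tin [ 0.6317 -0.0887] r 0.0386 246 246 to go [-0.0007 -0.0013] 0.0014
red 105 [ 0.5072 -0.0384  0.0375]
blue 101 [ 0.5032 -0.1297  0.0375]
dp [0.665 0.751 0.875] yaw -39.9 rot [ 1.00e-04 -2.00e-04 -1.04e-01] pos [0.4987 0.0206 0.1911] F [-0.17 -1.74  0.52] t 6.85
```

View pics/l3.png

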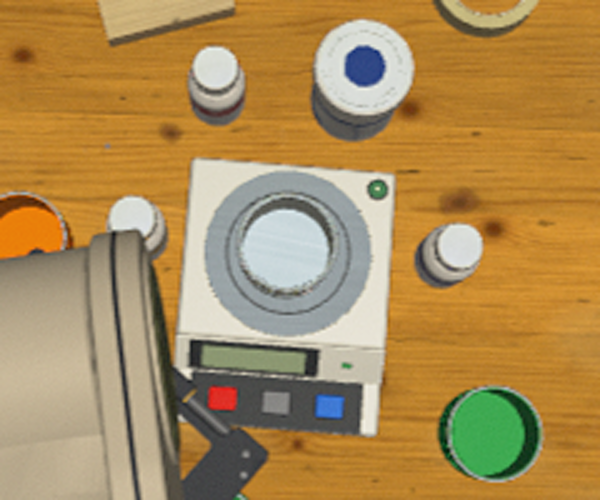

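The tin is centred in the ring at (287,250) in the crop, 1.4 mm by measurement, and the hand is off. Now I'll go above the blue key.

```bash
python3 -m pendant '[{"dp":[0.67,0.75,0],"rotation":[0,0,-0.104],"jaw":0},{"dp":[0.67,0.75,0],"rotation":[0,0,-0.104],"jaw":0},{"dp":[0.67,0.75,0],"rotation":[0,0,-0.104],"jaw":0},{"dp":[0.67,0.75,0],"rotation":[0,0,-0.104],"jaw":0},{"dp":[0.67,0.75,0],"rotation":[0,0,-0.104],"jaw":0},{"dp":[0.67,0.75,0],"rotation":[0,0,-0.104],"jaw":0}]'
python3 plan.py .502 -.131 .05 -2.5
python3 - <<'E'
from bench import camera,r; print(camera("wrist")["T"][:3,3]-r.read_state()["ee_pos"])
E
```

```text
time: 7.6
ee_pos: [0.5041, -0.1305, 0.1906]
eef_rot: [1.0, -0.024, -0.0, -0.0]
ft_force: [0.3, -0.7, 0.1]
width: 0.0011
grip_force: 0.0
dp [-0.013  0.004  0.937] yaw -2.7 rot [-0.      0.0001 -0.0006] pos [ 0.5041 -0.1305  0.1906] F [ 0.28 -0.72  0.06] t 7.6
[ 0.08416411 -0.0039512   0.1841861 ]
```

```bash
python3 -m pendant '[{"dp":[-0.013,0.004,0.3],"rotation":[0,0,0],"jaw":0},{"dp":[-0.013,0.004,0.6],"rotation":[0,0,0],"jaw":0},{"dp":[-0.013,0.004,0.85],"rotation":[0,0,0],"jaw":0},{"dp":[-0.013,0.004,0.96],"rotation":[0,0,0],"jaw":0},{"dp":[-0.013,0.004,0.96],"rotation":[0,0,0],"jaw":0},{"dp":[-0.013,0.004,0.96],"rotation":[0,0,0],"jaw":0}]'
python3 plan.py .502 -.131 .034 -2.5; python3 side.py pics/s4.png
```

```text
time: 8.4
ee_pos: [0.5033, -0.1315, 0.0484]
eef_rot: [1.0, -0.023, 0.001, 0.0]
ft_force: [-0.3, -0.2, 0.5]
width: 0.0007
grip_force: 0.0
dp [-0.009 -0.003  0.096] yaw -2.6 rot [ 0.0001 -0.0003 -0.0003] pos [ 0.5033 -0.1315  0.0484] F [-0.28 -0.19  0.48] t 8.4
0.066 953 [[0.5909, 0.6698], [-0.1314, -0.0488], [0.066, 0.0999]]
(array([ 0.63072956, -0.0908055 ]), np.float64(0.038451624534376075))
0.1 462 [[0.591, 0.6706], [-0.1313, -0.0505], [0.1001, 0.1117]]
(array([ 0.63076114, -0.09085429]), np.float64(0.03835802958521689))
```

View pics/s4.png

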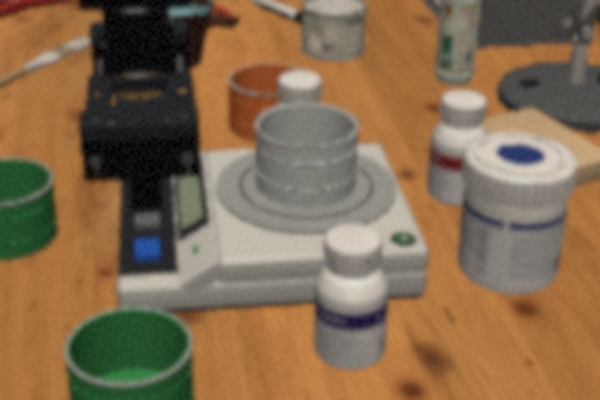

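The side view shows the gripper at (140,120), with the blue key at (146,248) and the grey key at (147,218) both visible. The fingers look farther along than expected, so I'll check where the fingertip really is before pressing.

Run:
```python
from bench import camera,r; from h import *
s=r.read_state(); t=s["ee_pos"]; print(t)
for n in ("side","top"):
    c=camera(n); P=cloud(c); T=np.linalg.inv(c["T"])
    for nm,p in (("tcp",t),("bluekey",np.array([.5032,-.1297,.0375])),("grey",np.array([.505,-.084,.0375]))):
        q=T[:3,:3]@p+T[:3,3]; u=c["mtx"]@q/q[2]; print(n,nm,u[:2].round(1),"crop",((u[:2]-[220,140])*2.5).round(0),"z_map there",c["z_map"][int(u[1]),int(u[0])],q[2].round(3))
    if n=="side":
        for v in range(190,245,3): print(v,P[v,279].round(3),c["image"][v,279])
w=camera("wrist"); np.savez("w4.npz",**w); cv2.imwrite("pics/w4.png",w["image"][...,::-1])
```

```text
[ 0.50333836 -0.1315815   0.04853917]
side tcp [279.1 233. ] crop [148. 232.] z_map there 0.84045887 0.804
side bluekey [279.2 237.5] crop [148. 244.] z_map there 0.8085689 0.81
side grey [278.8 225.3] crop [147. 213.] z_map there 0.85211897 0.851
190 [ 0.504 -0.227  0.183] [36 38 37]
193 [ 0.504 -0.227  0.178] [27 23 29]
196 [ 0.504 -0.223  0.171] [20 20 21]
199 [ 0.503 -0.224  0.166] [4 5 5]
202 [ 0.503 -0.219  0.158] [ 7 12  7]
205 [ 0.503 -0.221  0.154] [10  4  6]
208 [ 0.503 -0.22   0.148] [15  8  6]
211 [ 0.503 -0.22   0.143] [13 13 16]
214 [ 0.505 -0.143  0.095] [19 17 17]
217 [ 0.504 -0.142  0.089] [15 13 13]
220 [ 0.504 -0.141  0.082] [ 9 11 17]
223 [ 0.504 -0.142  0.076] [22 21 23]
226 [ 0.505 -0.087  0.037] [95 96 95]
229 [ 0.505 -0.096  0.036] [84 83 82]
232 [ 0.504 -0.099  0.031] [46 45 49]
235 [ 0.504 -0.108  0.029] [ 40  65 115]
238 [ 0.503 -0.133  0.038] [ 42  80 158]
241 [ 0.502 -0.139  0.036] [ 37  75 145]
244 [ 0.502 -0.144  0.032] [37 53 85]
top tcp [352.4 251.9] crop [331. 280.] z_map there 0.4992109 0.933
top bluekey [351.1 252. ] crop [328. 280.] z_map there 0.49673802 0.944
top grey [329.8 250.6] crop [275. 276.] z_map there 0.7999173 0.944
```

View pics/w4.png

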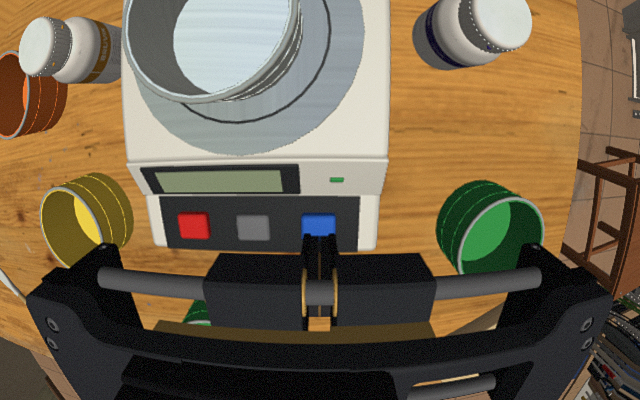

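The xy is right: the wrist view shows the fingers at (318,245) in line with the blue key at (319,224). By side depth, though, the fingertip is about 24 mm higher than the reported z. I'll go down in small steps, watching the force and measuring tip height from the depth.

```bash
cat > tip.py <<'E'
from bench import camera,r; from h import *
c=camera("side"); P=cloud(c); t=r.read_state(); e=t["ee_pos"]
m=(abs(P[...,0]-e[0])<.02)&(abs(P[...,1]-e[1]+.01)<.012)&(P[...,2]>.042)&(P[...,2]<.13)&(c["image"].max(-1)<45)
q=P[m]; z=np.sort(q[:,2]); print("tip z",z[:6].round(4),"y",q[:,1].min().round(4),np.median(q[:,1]).round(4),"x",q[:,0].min().round(4),q[:,0].max().round(4),"ee",e.round(4),"F",t["ft_force"].round(2))
H=hsv(c); bm=(H[...,0]>100)&(H[...,0]<118)&(H[...,1]>110)&(abs(P[...,0]-.502)<.02)&(abs(P[...,1]+.13)<.03)
print("blue px",bm.sum(),"top z",np.sort(P[bm][:,2])[-8:].round(4))
E
python3 tip.py
python3 -m pendant '[{"dp":[-0.009,0,0.02],"rotation":[0,0,0],"jaw":0},{"dp":[-0.009,0,0.035],"rotation":[0,0,0],"jaw":0},{"dp":[-0.009,0,0.05],"rotation":[0,0,0],"jaw":0},{"dp":[-0.009,0,0.05],"rotation":[0,0,0],"jaw":0}]'
python3 tip.py
```

```text
tip z [0.0725 0.0725 0.0732 0.0734 0.0734 0.0735] y -0.1456 -0.1417 x 0.4912 0.5132 ee [ 0.5026 -0.1316  0.0477] F [-0.35  0.15  0.16]
blue px 150 top z [0.2108 0.2112 0.2162 0.2192 0.2202 0.2211 0.2224 0.2232]
time: 9.15
ee_pos: [0.5006, -0.1313, 0.0392]
eef_rot: [1.0, -0.023, -0.0, -0.0]
ft_force: [0.1, -0.5, -0.4]
width: 0.0004
grip_force: 0.0
tip z [0.0627 0.0628 0.0634 0.0637 0.0638 0.0641] y -0.1444 -0.1414 x 0.489 0.5112 ee [ 0.5007 -0.1313  0.0393] F [-0.03  0.38 -0.05]
blue px 143 top z [0.2029 0.2066 0.207  0.2074 0.2132 0.2134 0.2175 0.2268]
```

```bash
python3 -m pendant '[{"dp":[0.01,0,0.03],"rotation":[0,0,0],"jaw":0},{"dp":[0.01,0,0.06],"rotation":[0,0,0],"jaw":0},{"dp":[0.01,0,0.09],"rotation":[0,0,0],"jaw":0},{"dp":[0.01,0,0.11],"rotation":[0,0,0],"jaw":0},{"dp":[0.01,0,0.12],"rotation":[0,0,0],"jaw":0},{"dp":[0.01,0,0.12],"rotation":[0,0,0],"jaw":0}]'
python3 tip.py
```

```text
time: 9.95
ee_pos: [0.5023, -0.1314, 0.0214]
eef_rot: [1.0, -0.023, -0.0, 0.0]
ft_force: [-0.3, -0.1, 0.1]
width: 0.0005
grip_force: 0.0
tip z [0.0476 0.0486 0.0488 0.0488 0.0492 0.0497] y -0.1448 -0.1414 x 0.4906 0.5128 ee [ 0.5023 -0.1314  0.0215] F [0.16 0.38 0.58]
blue px 125 top z [0.1747 0.1757 0.1787 0.1817 0.1875 0.1886 0.1921 0.2049]
```

```bash
python3 -m pendant '[{"dp":[0,0,0.015],"rotation":[0,0,0],"jaw":0},{"dp":[0,0,0.03],"rotation":[0,0,0],"jaw":0},{"dp":[0,0,0.04],"rotation":[0,0,0],"jaw":0},{"dp":[0,0,0.04],"rotation":[0,0,0],"jaw":0}]' | sed -n 2,4p
python3 -m pendant '[{"dp":[0,0,0.01],"rotation":[0,0,0],"jaw":0},{"dp":[0,0,0.01],"rotation":[0,0,0],"jaw":0}]' | sed -n 2,4p
python3 -m pendant '[{"dp":[0,0,0.007],"rotation":[0,0,0],"jaw":0},{"dp":[0,0,0.007],"rotation":[0,0,0],"jaw":0}]' | sed -n 2,4p
python3 tip.py
```

```text
ee_pos: [0.5022, -0.1314, 0.0154]
eef_rot: [1.0, -0.023, -0.0, 0.0]
ft_force: [-1.1, 0.4, 1.4]
ee_pos: [0.5023, -0.1314, 0.014]
eef_rot: [1.0, -0.023, 0.0, 0.0]
ft_force: [-1.4, -0.3, 1.9]
ee_pos: [0.5023, -0.1314, 0.013]
eef_rot: [1.0, -0.023, 0.0, 0.0]
ft_force: [-1.9, 0.9, 3.8]
tip z [0.0426 0.0427 0.0429 0.0431 0.0435 0.0435] y -0.1534 -0.1416 x 0.4867 0.52 ee [ 0.5023 -0.1314  0.013 ] F [-1.65  0.52  3.83]
blue px 83 top z [0.1772 0.1786 0.1789 0.183  0.1835 0.185  0.1866 0.1965]
```

```bash
python3 -m pendant '[{"dp":[0,0,0.006],"rotation":[0,0,0],"jaw":0},{"dp":[0,0,0.006],"rotation":[0,0,0],"jaw":0}]' | sed -n 1,4p
python3 -m pendant '[{"dp":[0,0,0.004],"rotation":[0,0,0],"jaw":0},{"dp":[0,0,0.004],"rotation":[0,0,0],"jaw":0}]' | sed -n 2,4p
```

```text
time: 11.3
ee_pos: [0.5024, -0.1314, 0.012]
eef_rot: [1.0, -0.023, 0.0, 0.0]
ft_force: [-0.4, 0.6, 4.6]
ee_pos: [0.5024, -0.1314, 0.0118]
eef_rot: [1.0, -0.023, 0.0, 0.0]
ft_force: [-3.3, 0.3, 9.1]
```

The key is bottomed: 9 N and no more travel. I'll ease off slightly, hold for 2 s, then withdraw.

```bash
python3 -m pendant '[{"dp":[0,0,-0.001],"rotation":[0,0,0],"jaw":0},{"dp":[0,0,-0.001],"rotation":[0,0,0],"jaw":0},{"dp":[0,0,-0.001],"rotation":[0,0,0],"jaw":0},{"dp":[0,0,-0.001],"rotation":[0,0,0],"jaw":0},{"dp":[0,0,-0.001],"rotation":[0,0,0],"jaw":0},{"dp":[0,0,-0.001],"rotation":[0,0,0],"jaw":0},{"dp":[0,0,-0.001],"rotation":[0,0,0],"jaw":0},{"dp":[0,0,-0.001],"rotation":[0,0,0],"jaw":0}]' | sed -n 1,4p
python3 -m pendant '[{"dp":[0,0,0],"rotation":[0,0,0],"jaw":0},{"dp":[0,0,0],"rotation":[0,0,0],"jaw":0},{"dp":[0,0,0],"rotation":[0,0,0],"jaw":0},{"dp":[0,0,0],"rotation":[0,0,0],"jaw":0},{"dp":[0,0,0],"rotation":[0,0,0],"jaw":0},{"dp":[0,0,0],"rotation":[0,0,0],"jaw":0},{"dp":[0,0,0],"rotation":[0,0,0],"jaw":0},{"dp":[0,0,0],"rotation":[0,0,0],"jaw":0}]' | sed -n 1,4p
python3 side.py pics/s5.png
```

```text
time: 12.55
ee_pos: [0.5024, -0.1314, 0.0118]
eef_rot: [1.0, -0.023, 0.0, 0.0]
ft_force: [-1.9, 1.0, 6.9]
time: 13.55
ee_pos: [0.5024, -0.1314, 0.0118]
eef_rot: [1.0, -0.023, 0.0, 0.0]
ft_force: [-2.5, 0.4, 6.6]
0.066 961 [[0.5909, 0.6691], [-0.1322, -0.0499], [0.066, 0.1]]
(array([ 0.63079371, -0.09080818]), np.float64(0.038467743529692205))
0.1 457 [[0.5911, 0.6713], [-0.1311, -0.0487], [0.1, 0.1125]]
(array([ 0.63071149, -0.09079076]), np.float64(0.038397468887071094))
```

View pics/s5.png

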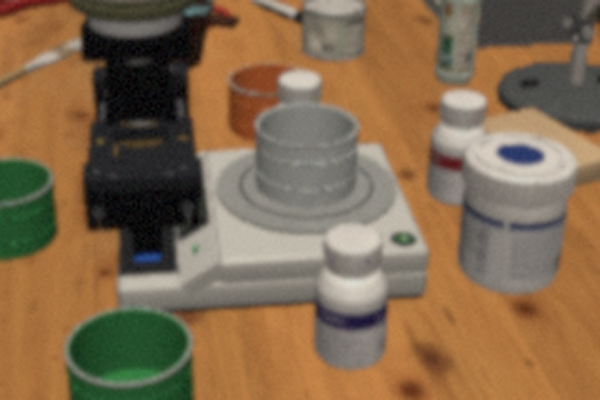

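The side view shows the finger on the blue key (front strip visible at (147,258)) and the tin unmoved on the pan. Withdrawing.

```bash
python3 -m pendant '[{"dp":[0,0,-0.03],"rotation":[0,0,0],"jaw":0},{"dp":[0,0,-0.15],"rotation":[0,0,0],"jaw":0},{"dp":[0,0,-0.5],"rotation":[0,0,0],"jaw":0},{"dp":[0,0,-0.9],"rotation":[0,0,0],"jaw":0},{"dp":[0,0,-1],"rotation":[0,0,0],"jaw":0},{"dp":[0,0,-1],"rotation":[0,0,0],"jaw":0}]' | sed -n 1,4p
python3 -m pendant '[{"dp":[-0.5,0.6,-0.1],"rotation":[0,0,0],"jaw":0},{"dp":[-0.5,0.9,-0.2],"rotation":[0,0,0],"jaw":0},{"dp":[-0.5,0.9,-0.2],"rotation":[0,0,0],"jaw":0},{"dp":[-0.5,0.9,-0.2],"rotation":[0,0,0],"jaw":0},{"dp":[-0.5,0.9,-0.2],"rotation":[0,0,0],"jaw":0},{"dp":[-0.5,0.9,-0.2],"rotation":[0,0,0],"jaw":0}]' | sed -n 1,4p
python3 look.py pics/l6.png
```

```text
time: 14.35
ee_pos: [0.5028, -0.1316, 0.1628]
eef_rot: [1.0, -0.023, 0.001, 0.0]
ft_force: [0.3, -0.2, -0.9]
time: 15.1
ee_pos: [0.4216, -0.2614, 0.1907]
eef_rot: [1.0, -0.021, -0.001, -0.0]
ft_force: [-0.1, 0.2, -1.2]
tin [ 0.6317 -0.0888] r 0.0386 241 241 to go [-0.0007 -0.0012] 0.0014
red 105 [ 0.5072 -0.0384  0.0375]
blue 103 [ 0.5032 -0.1298  0.0375]
```

View pics/l6.png

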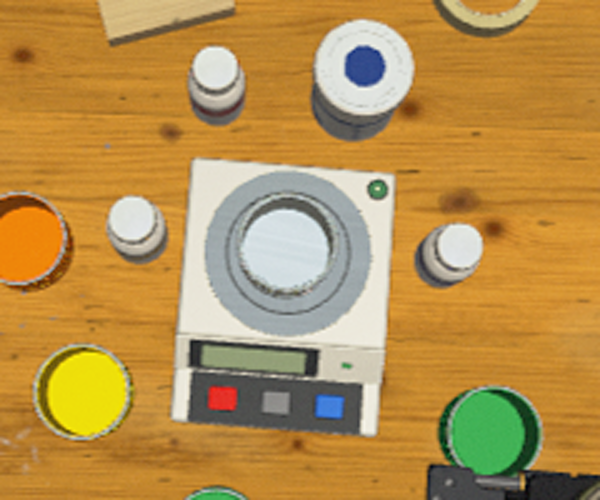

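The tin is still centred at (287,250), and the scale, bottles and jar haven't moved. The hand is clear above the table, so I'm handing in.

```bash
python3 -c "
from bench import r; print(r.close_job())"
```

```text
the job is handed in; nothing more can be done
None
```

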